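Clear down the jump-ring winder

ROBOT

A 6-joint arm with a two-finger parallel gripper is mounted at the origin on a cart in front of the work surface, level with it; the furniture and walls round the work are solid. World frame = base frame: x ahead of the robot, y to its left, z up, the work surface at z = 0. Lengths are in mm, angles in rad, forces in N, time in s.
With the tool pointing down it reaches from about 300 to 775 mm from the base axis. Payload 14.6 kg.
Tool frame: the origin (TCP) lies at the very end of the fingers, on their centre line; the grasp point (between the pads) lies 19 mm behind it; z points along the fingers, y is the line along which they close (so a half turn about z gives the same grasp; the last joint's range is limited). The gripper opens to 94 mm and grips with 3 to 60 N. Pads are 16 mm wide; open, the fingers measure 119 mm over their backs; the gripper's body (75 mm by 177 mm) begins 78 mm behind the grasp point.
Start: joints at [1.15, 0.3, 1.521, -0, 1.321, -0.067], TCP at [190.553, 515.925, 205.446] pointing down, gripper open.
Joint ranges: [-3.03, 3.03], [-0.79, 2.21], [0.23, 2.52], [-1.04, 4.18], [0, 3.07], [-2.55, 2.55]. Speed limits (rad/s): [2.22, 2.22, 2.57, 3.14, 3.14, 3.14].

INTERFACE

Orientations are given as [roll, pitch, yaw] about the fixed x, y, z axes, in that order (R = Rz(yaw) Ry(pitch) Rx(roll)).
In Python, from cell import manip, camera, get_calibration gives the robot as it stands. The module is installed in compiled form; this text tells all that it offers.
- The arm moves only by the tool jog_arm, never from a script. Its argument "plan" is one flat list of numbers, 6 for each row, row after row: the shift along the world's x, y, z in m, then the turn, a rotation vector about the world's x, y, z in degrees. A call has 1 to 20 rows; each row is the pose to reach, as a shift and turn from the pose commanded when the call began; what a row does not reach only later rows make up. A row lasts 1/10 s, in which the tool goes at most 50 mm and 8.59 degrees, less where a joint would pass 70% of its speed; a pose out of reach is approached as far as the arm can. A call with a gripper value outside its range is refused whole. "claw" is the finger opening in m, from 0 to 0.094, set as the call begins (left out, the last holds). The fingers move at their own pace and stop on an object; "force" is the grip in N (left out, the last holds). Time passes only in rows, so rows that repeat a pose let the fingers close. It gives the time, the measured TCP pose, the force, the opening and the grip force at its end, in the units of the state.
- manip.read_state(): the state, without advancing time (a new reading comes with each control period).
- camera(name): name is "scene" or "top" or "wrist"; returns (picture, depth): 420x560x3 uint8, red, green, blue; 420x560 float32, mm along the optical axis (not along the pixel's ray), 0 where there is no reading.
- get_calibration(name): a dict with "fx", "fy", "cx", "cy" (pixels), "origin" and "attitude" of the camera in the world. Camera axes: x right, y down, z forward; pixel columns grow to the right and rows downward; lengths in mm; the calibration is good to about 2 mm. A picture is of the moment at which its call begins: read the wrist's pose just before it. get_calibration takes no time and is no camera call; for the wrist camera it gives the pose at the moment of the call.
- manip.sign_off(): hands the job in; it is judged then, once.
The state is a dict: "clock": time; "joints": joint angles; "qd": joint speeds; "effort": joint torques, N m; "eef_pos": TCP position; "eef_rot": TCP orientation; "wrist_force": force on the tool from outside, world axes, zero at the start; "moment": the same for the moment, N m; "finger_gap": finger opening in mm; "finger_force": force on a finger pad.
Only numpy, scipy, OpenCV 4.12 (cv2) and the standard library are available. Lean on these libraries where they do the work, as an engineer would, in place of code of your own. Each camera call takes 0.05 s, during which the arm holds its last target. There are 200 camera calls.

TASK

The last coil is off, so clear the jump-ring winder down for the next batch: lift the loose mandrel out of its two slots (only its middle is free to grip there), rest it in the pair of V-blocks and let go, so that you can take it again near its knurled head and stand it tail down in the empty hole of the wooden rack. Turn the counter's reset knob anticlockwise until its pointer is fully home on the zero stop. Leave the other mandrels in the rack and the copper wire coil where they are.

Things in the scene. Friction and masses are not known exactly. Their poses are not given: they have to be found in the camera images.
- mandrel: Loose steel mandrel, 170 mm long, 0.13 kg, starting level in the winder. Origin on its axis at mid shank; y axis runs from head to tail. Shank 10 mm across (12 mm for 30 mm either side of the origin); dark knurled head 16 mm across from y = -63 to -97 mm, at the gear head; tail tapers to 5 mm from y = 63 to 73 mm.
- mandrel_head (a point): Point on the mandrel's axis in the middle of its knurled head, 80 mm from the origin.
- mandrel_tip (a point): The mandrel's tail tip, on its axis, 73 mm from the origin.
- winder: Green bench winder, fixed, 116 mm (x) by 285 mm (y) base plate 12 mm thick. Origin on its underside, below the middle of the mandrel; y along the mandrel. Gear head at -y: a box from y = -104 to -176 mm, 98 mm high, with the counter on top. Small crank beyond it, to y = -235 mm, below 70 mm.
- cradle_mid (a point): 75 mm above the winder's origin, on the axis of the mandrel as it lies in the winder: in open-topped slots 13 mm wide, flared above, of two bearings centred at y = 53 and -53 mm, 10 mm thick, 44 mm wide, tops 103 mm up. Its head lies in an open-topped dog 22 mm wide, 87 mm high. At the middle the sides are free down to the base plate.
- counter (a joint): Angle of the counter's knob and black pointer (under a white line on the knob's top) over the white dial on the gear head: 0 on the zero stop (red mark beside a brass pin, towards the winder's -x), growing clockwise seen from above, up to 5.2. Turn anticlockwise seen from above to bring it back. It is held where it is left by friction of about 0.05 N m.
- knob_grip (a point): On the knob's upright axis, 140 mm from the winder's origin towards -y, 122 mm above the bench; round black knurled knob, 28 mm across, from 109 to 131 mm above the bench; the dial lies at 102 mm and the pointer at 107 mm. The knob can be gripped across at any angle.
- v_rest: Two steel V-blocks on a dark plate 60 mm (x) by 116 mm (y), fixed; origin under its centre, 90 degree groove along y, 34 mm wide at the top. The blocks are 20 mm thick along y, 48 mm wide, centred 42 mm either side of the middle, so that 64 mm between them is free for fingers (down to the 10 mm plate); tops 52 mm up.
- rest_mid (a point): Middle of the V-blocks, 42 mm above the bench, where the axis of the mandrel's 10 mm shank lies when it rests in both grooves. With the mandrel's origin here its head begins 11 mm beyond the outer face of one block.
- rack: Wooden mandrel rack, fixed on the cork board, 50 mm (x) by 164 mm (y) by 48 mm high, origin under its centre. Four upright holes 12.5 mm across, 40 mm deep, in a row at y = 60, 20, -20, -60 mm; the one at y = 60 mm is empty.
- empty_hole (a point): Centre of the mouth of the rack's empty hole, level with the rack's top (60 mm above the bench).
- rack_mandrel_1: Mandrel like the loose one, 10 mm shank, standing tail down in the rack at y = 20 mm; origin 81 mm above the rack's underside, head top at 178 mm above it. Leave it.
- rack_mandrel_2: The same with a 14 mm thick middle, standing in the rack at y = -20 mm. Leave it.
- rack_mandrel_3: The same with a 17 mm thick middle, standing in the rack at y = -60 mm. Leave it.
- wire_coil: Loose coil of copper wire, 17 mm across, 40 mm long, lying on the bench. Leave it.

How it is judged (in metres and radians):
On the way:
1. The mandrel rests in both V-blocks, let go (distance between mandrel and rest_mid below 0.018 m and x of mandrel in the frame of rest_mid between -0.004 and 0.004 m and z of mandrel in the frame of rest_mid below 0.004 m and angle between the y axis of mandrel and the y axis of v_rest, either way round below 0.06 rad and contact force between the fingers and mandrel below 0.05 N), for 0.2 s.
At the end, for the whole second after the job is handed in: The counter reads under 0.06 rad from its zero stop; the mandrel stands at rest in the rack's empty hole, tail down and let go, its tip within 8 mm of the hole's axis and at least 34 mm deep, leaning under 8 degrees (value of joint counter below 0.06 rad and horizontal distance between mandrel_tip and empty_hole below 0.008 m and z of mandrel_tip in the frame of empty_hole below -0.034 m and angle between mandrel's own y axis and vertical above 3 rad and linear speed of mandrel below 0.02 m/s and contact force between the fingers and mandrel below 0.05 N); the robot touches nothing.
It fails at once if A mandrel standing in the rack is shifted by more than 20 mm (distance of any of rack_mandrel_1, rack_mandrel_2, rack_mandrel_3 from where it was at the start of the episode above 0.02 m).
It fails at once if The copper wire coil is shifted by more than 30 mm (distance of wire_coil from where it was at the start of the episode above 0.03 m).
It also fails if it takes over 70 s, if anything falls off the work surface, if the arm or the gripper's body presses on something with over 40 N, if the wrist force passes 120 N, or if a joint passes its speed limit or range.

## Working session

There is one attempt and no reset: what is moved stays moved. The work goes in short steps, Python scripts to look and compute and a tool call to move; the robot and the scene stay as the last step left them, time stands still between calls to the robot, and variables do not carry over. Pictures are saved under pics/ and viewed, at most 10 in all, crops included, and the job is handed in when it is done.

Besides the shell and the picture viewer there is one more tool, called after "Call:" as name(argument=value, ...) on one line, values as JSON. jog_arm: Moves the arm, as the interface text tells. Its arguments: {"type":"object","properties":{"plan":{"type":"array"},"claw":{"type":"number"},"force":{"type":"number"}},"required":["plan"]}

```bash
mkdir -p pics; cat > h.py <<'E'
import numpy as np, cv2
from cell import manip, camera, get_calibration
from scipy.spatial.transform import Rotation as R
def att(c):
    a=np.array(c['attitude'],float)
    return a if a.shape==(3,3) else R.from_euler('xyz',a).as_matrix() if a.size==3 else R.from_quat(a).as_matrix()
def shot(n,f=None):
    c=get_calibration(n); p,d=camera(n)
    if f: cv2.imwrite('pics/'+f,p[:,:,::-1])
    return p,d,c
def ray(c,u,v):
    return np.array(c['origin'],float), att(c)@np.array([(u-c['cx'])/c['fx'],(v-c['cy'])/c['fy'],1.])
def onz(c,u,v,z):
    o,r=ray(c,u,v); return o+r*(z-o[2])/r[2]
def dep(c,d):
    v,u=np.mgrid[:d.shape[0],:d.shape[1]]
    P=np.stack([(u-c['cx'])/c['fx']*d,(v-c['cy'])/c['fy']*d,d],-1)@att(c).T+np.array(c['origin'],float)
    P[d==0]=np.nan; return P
E
python3 - <<'E'
from h import *
for n in('top','scene','wrist'):
    p,d,c=shot(n,n+'0.png'); print(n,c)
    np.savez(n+'0.npz',p=p,d=d)
    if n=='top':cv2.imwrite('pics/top0.png',p[:,:,::-1])
print(manip.read_state())
E
```

```text
top {'fx': 474.37746042226627, 'fy': 474.37746042226627, 'cx': 276.71033285774, 'cy': 208.86281987324426, 'origin': array([ 436.06479738,  101.4200604 , 1210.64646334]), 'attitude': array([-3.07424801,  0.0228245 , -1.57338687])}
scene {'fx': 531.7230732368942, 'fy': 531.7230732368942, 'cx': 279.8579302206369, 'cy': 211.98088293861002, 'origin': array([-371.06678715, -614.55680287,  726.13584895]), 'attitude': array([-2.07133388,  0.00814891, -0.8877403 ])}
wrist {'fx': 290.7303450083176, 'fy': 290.7303450083176, 'cx': 279.6339228921644, 'cy': 210.93978277418307, 'origin': array([115.03261746, 543.546522  , 383.54609697]), 'attitude': array([2.86675371e+00, 1.65200033e-03, 1.21678559e+00])}
{'clock': 0.15, 'joints': array([ 1.15040390e+00,  3.00348642e-01,  1.52142300e+00, -6.23664235e-06,
        1.32070713e+00, -6.65945562e-02]), 'qd': array([-0.00047664, -0.00192415, -0.00421598, -0.00187297,  0.00145759,
        0.00135203]), 'effort': array([ 2.41451744e-03, -5.31960475e+01, -3.52823925e+01,  7.09147914e-02,
        2.35944253e-02, -5.40710857e-05]), 'eef_pos': array([190.47562424, 515.75445375, 205.02038199]), 'eef_rot': array([-3.14070810e+00, -5.29388171e-05,  2.78779631e+00]), 'wrist_force': array([-0.29116145,  0.64092654, -0.40958789]), 'moment': array([-0.03542656, -0.02837221,  0.03394124]), 'finger_force': 0.0, 'finger_gap': 94.13554490247344}
```

View pics/top0.png

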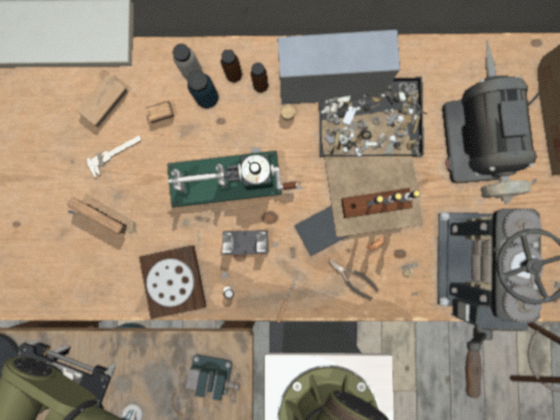

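View pics/scene0.png

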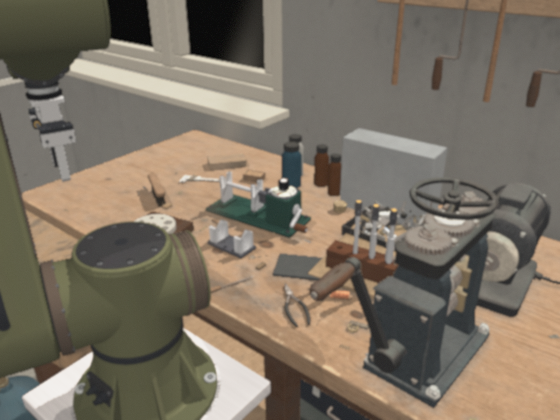

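The top view shows the winder (base about 168–283, 152–206; gear head at 255,170), the V-blocks (245,243) and the rack (380,204), with the empty hole at its left end (350,207). The scene view agrees with this. I'll get rough positions from the depth.

```bash
python3 - <<'E'
from h import *
z=np.load('top0.npz');c=get_calibration('top');P=dep(c,z['d'])
for n,u,v,h in [('mandL',190,178,75),('mandR',215,175,75),('knob',255,170,131),('vL',230,243,52),('vR',262,242,52),('hole',350,207,60),('rackm3',416,194,190),('base',225,195,12),('obj?',375,242,8)]:
    print(n,np.round(onz(c,u,v,h)),np.round(P[v,u]))
E
python3 - <<'E'
import cv2
p=cv2.imread('pics/top0.png')[140:320,140:440]
cv2.imwrite('pics/c1.png',cv2.resize(p,None,fx=2.6,fy=2.6,interpolation=cv2.INTER_CUBIC))
E
```

```text
mandL [588. 337.  75.] [588. 336.  78.]
mandR [595. 276.  75.] [594. 275.  83.]
knob [599. 176. 131.] [598. 175. 135.]
vL [431. 242.  52.] [431. 244.  39.]
vR [433. 164.  52.] [433. 164.  42.]
hole [518. -50.  60.] [518. -50.  61.]
rackm3 [ 536. -175.  190.] [ 536. -175.  190.]
base [553. 260.  12.] [554. 261.   4.]
obj? [ 433. -119.    8.] [ 433. -118.   14.]
```

View pics/c1.png

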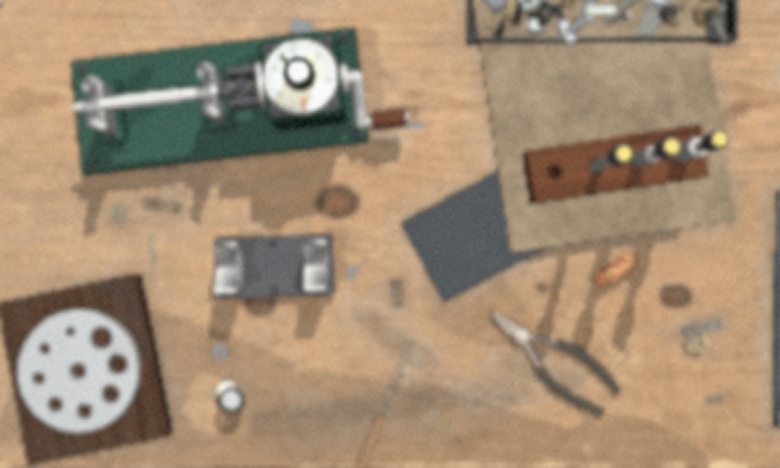

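The coil is the orange item at crop (612,268), near world (433,-119). Next I'll take a closer look with the wrist camera.

Call:
jog_arm(plan=[0.33,-0.3,0.05,0,0,-63,0.33,-0.3,0.05,0,0,-63,0.33,-0.3,0.05,0,0,-63,0.33,-0.3,0.05,0,0,-63,0.33,-0.3,0.05,0,0,-63,0.33,-0.3,0.05,0,0,-63,0.33,-0.3,0.05,0,0,-63,0.33,-0.3,0.05,0,0,-63,0.33,-0.3,0.05,0,0,-63,0.33,-0.3,0.05,0,0,-63,0.33,-0.3,0.05,0,0,-63,0.33,-0.3,0.05,0,0,-63,0.33,-0.3,0.05,0,0,-63,0.33,-0.3,0.05,0,0,-63])

```text
clock: 1.55
eef_pos: [520.0, 216.7, 255.6]
eef_rot: [3.141, -0.0, 1.69]
wrist_force: [-0.3, 0.8, 0.2]
finger_gap: 94.4
finger_force: 0.0
```

```bash
python3 - <<'E'
from h import *
p,d,c=shot('wrist'); np.savez('w1.npz',p=p,d=d,c=c)
cv2.imwrite('pics/w1.png',cv2.resize(p[:,:,::-1],(800,600),interpolation=cv2.INTER_CUBIC))
s=manip.read_state();print(s['clock'],s['eef_pos'],s['eef_rot'],s['joints'],c)
E
```

```text
1.6 [520.0690907  216.6382806  255.58821919] [ 3.14141010e+00 -5.67475973e-05  1.68953205e+00] [3.29679031e-01 2.97097453e-01 1.40832360e+00 1.74245589e-05
 1.43598122e+00 2.10940974e-01] {'fx': 290.7303450083176, 'fy': 290.7303450083176, 'cx': 279.6339228921644, 'cy': 210.93978277418307, 'origin': array([509.30162512, 295.58541252, 434.15118056]), 'attitude': array([2.86605588e+00, 3.99089331e-04, 1.18733040e-01])}
```

View pics/w1.png

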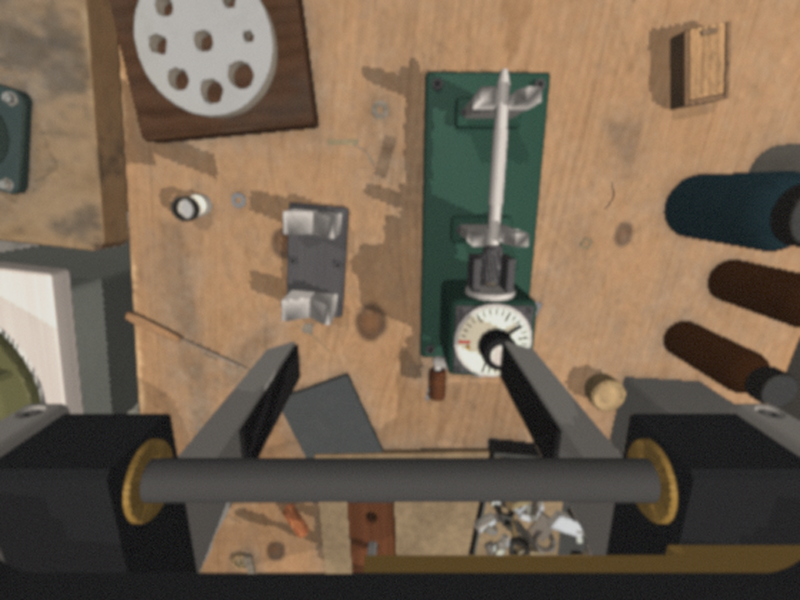

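The wrist view (800-px scale) shows the mandrel running from its tip at (504,72) to the dog at (492,275), with bearings at (508,98) and (494,236). The V-blocks are at (313,222) and (310,305). The knob is at (495,345) with the pointer to the upper right (522,325) and the red zero mark at (462,343), so the counter reads about 2.5 rad. Now the precise positions.

```bash
python3 - <<'E'
from h import *
z=np.load('w1.npz',allow_pickle=True);c=z['c'].item();p=z['p'].astype(int);d=z['d'];P=dep(c,d)
V,U=np.mgrid[:420,:560]
# mandrel between bearings
m=(U>335)&(U<365)&(V>80)&(V<150)&(P[...,2]>60)&(p.min(-1)>110)
for a in range(80,150,10):
    q=m&(V>=a)&(V<a+10)
    if q.sum()>5: 
        u,v=U[q].mean(),V[q].mean(); print('mand px',u,v,'width',q.sum()/10,np.round(onz(c,u,v,78),1),np.round(np.median(P[q],0),1),'ztop',np.percentile(P[q][:,2],[50,95]))
def blob(n,q):
    k,l,s,ce=cv2.connectedComponentsWithStats(q.astype(np.uint8))
    for i in range(1,k):
        if s[i,4]>25:
            w=P[l==i]; r=cv2.minAreaRect(w[:,:2].astype(np.float32)); print(n,s[i],ce[i].round(1),np.round(np.median(w,0),1),'rect',np.round(r[0],1),np.round(r[1],1),round(r[2],1))
reg=(U>185)&(U<255)&(V>135)&(V<235)
blob('vb',reg&(P[...,2]>30))
blob('vtop',reg&(P[...,2]>46))
blob('plate',reg&(P[...,2]>5)&(p.max(-1)<95))
reg=(U>280)&(U<400)&(V>30)&(V<290)
blob('bear',reg&(V<180)&(P[...,2]>86))
blob('knob',reg&(V>210)&(P[...,2]>120)&(p.max(-1)<110))
blob('dial',reg&(V>200)&(P[...,2]>95)&(P[...,2]<112))
blob('knobz',reg&(V>200)&(P[...,2]>122)&(P[...,2]<140))
E
```

```text
mand px 350.6521739130435 85.1304347826087 width 6.9 [583.5 352.4  78. ] [583.2 352.2  78.4] ztop [78.4308718  80.16876134]
mand px 350.1860465116279 94.63953488372093 width 8.6 [584.8 342.4  78. ] [584.5 342.1  79.1] ztop [79.13287032 80.89311718]
mand px 349.55172413793105 104.45977011494253 width 8.7 [586.  331.9  78. ] [585.6 331.8  79.2] ztop [79.22640681 80.69187315]
mand px 348.91954022988506 114.42528735632185 width 8.7 [587.3 321.   78. ] [586.9 321.   79.2] ztop [79.16988259 80.867274  ]
mand px 348.09090909090907 124.5909090909091 width 8.8 [588.4 309.7  78. ] [588.  309.7  79.1] ztop [79.11449973 80.54066908]
mand px 347.30232558139534 134.5581395348837 width 8.6 [589.6 298.5  78. ] [589.1 298.3  79.4] ztop [79.41530356 80.9079    ]
mand px 346.75308641975306 144.37037037037038 width 8.1 [591.  287.2  78. ] [590.6 287.4  78.7] ztop [78.72775342 80.46567621]
vb [198 147  39  20 635] [216.9 156. ] [429.  251.4  45.4] rect [430.8 250.9] [47.9 20.2] 1.4
vb [197 206  37  21 605] [214.9 215.4] [431.3 169.4  44.3] rect [432.8 167. ] [48.1 20.6] 1.7
vtop [198 148  11  16 156] [20
[... 440 characters left out ...]
60.  112.9] 1.3
bear [334  60  15  14 192] [341.1  66.5] [565.5 365.6 101.1] rect [567.3 366.6] [15.2 10. ] 6.5
bear [360  60  20  14 235] [369.2  66.6] [595.  369.1  99.8] rect [596.  370.1] [16.1 10.4] 6.4
bear [329 162  14  10 135] [335.5 166.4] [577.2 262.  101.4] rect [579.6 261.8] [15.7 10. ] 5.9
bear [353 162  17  10 163] [361.1 166.4] [606.3 265.2 100.5] rect [607.9 265.1] [15.3 10. ] 8.2
knob [ 336  233   64   57 1855] [368.5 264.9] [566.4 230.9 286.7] rect [587.  200.3] [26.4 78.9] 34.6
dial [ 314  206   61   57 2080] [340.  231.1] [592.  189.8 100.6] rect [603.  180.2] [72.2 72.8] 6.7
knobz [336 233  26  26 323] [345.5 244.6] [597.8 180.2 130. ] rect [599.6 178.9] [28.7 20.2] 66.9
```

Call:
jog_arm(plan=[0.068,0.099,0,0,0,-0.3,0.068,0.099,0,0,0,-0.3,0.068,0.099,0,0,0,-0.3,0.068,0.099,0,0,0,-0.3,0.068,0.099,-0.05,0,0,-0.3,0.068,0.099,-0.1,0,0,-0.3,0.068,0.099,-0.14,0,0,-0.3,0.068,0.099,-0.17,0,0,-0.3,0.068,0.099,-0.19,0,0,-0.3,0.068,0.099,-0.2,0,0,-0.3,0.068,0.099,-0.2,0,0,-0.3], claw=0.06)

```text
clock: 2.7
eef_pos: [587.9, 314.5, 54.8]
eef_rot: [-3.14, 0.001, 1.683]
wrist_force: [0.1, -0.4, -0.4]
finger_gap: 60.2
finger_force: 0.0
```

Call:
jog_arm(plan=[0,0,0,0,0,0,0,0,0,0,0,0,0,0,0,0,0,0,0,0,0,0,0,0,0,0,0,0,0,0,0,0,0,0,0,0,0,0,0,0,0,0], claw=0, force=40)

```text
clock: 3.4
eef_pos: [588.6, 315.0, 55.6]
eef_rot: [3.141, -0.0, 1.683]
wrist_force: [0.4, -0.3, 0.5]
finger_gap: 10.9
finger_force: 40.0
```

Call:
jog_arm(plan=[0,0,0.03,0,0,0,0,0,0.06,0,0,0,0,0,0.09,0,0,0,0,0,0.09,0,0,0,-0.04,-0.01,0.09,0,0,-1,-0.08,-0.04,0.09,0,0,-3,-0.12,-0.07,0.09,0,0,-5,-0.156,-0.107,0.09,0,0,-5.1,-0.156,-0.107,0.06,0,0,-5.1,-0.156,-0.107,0.03,0,0,-5.1,-0.156,-0.107,0.0,0,0,-5.1,-0.156,-0.107,-0.015,0,0,-5.1,-0.156,-0.107,-0.02,0,0,-5.1,-0.156,-0.107,-0.02,0,0,-5.1])

```text
clock: 4.8
eef_pos: [432.1, 207.8, 34.8]
eef_rot: [-3.14, 0.0, 1.594]
wrist_force: [-0.3, -0.2, 0.3]
finger_gap: 11.0
finger_force: 40.0
```

```bash
python3 - <<'E'
from h import *
p,d,c=shot('wrist'); np.savez('w2.npz',p=p,d=d,c=c)
cv2.imwrite('pics/w2.png',cv2.resize(p[:,:,::-1],(800,600),interpolation=cv2.INTER_CUBIC))
s=manip.read_state();print(s['clock'],s['eef_pos'],s['eef_rot'],s['wrist_force'],s['finger_gap'])
E
```

```text
4.85 [432.5917127  207.9473104   35.59322864] [-3.14146511e+00  4.19424419e-05  1.59401812e+00] [-0.45541742 -0.23256325 -0.83273095] 10.458425538598268
```

View pics/w2.png

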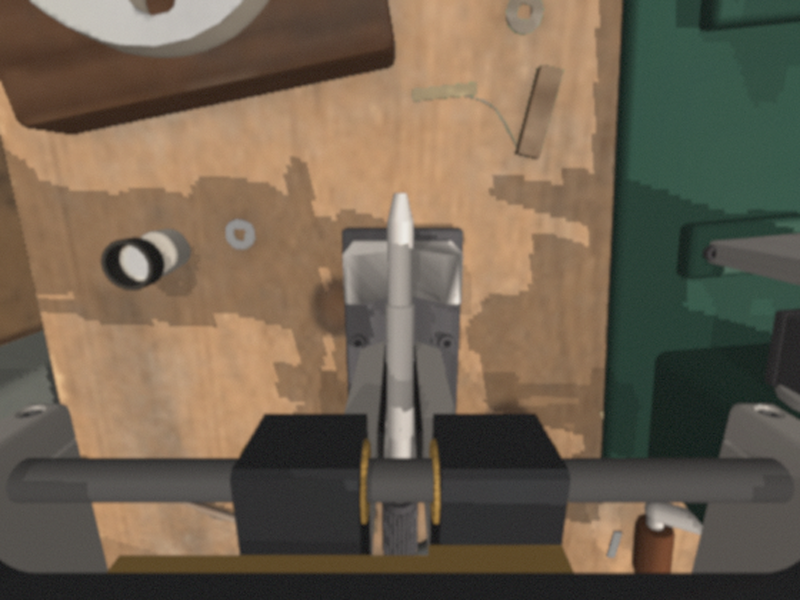

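The mandrel is held centred over the V-groove at column 400, with its tip at (401,195) and block edges at 344 and 461. I'll lower it and release.

Call:
jog_arm(plan=[0,0,-0.006,0,0,0,0,0,-0.01,0,0,0,0,0,-0.012,0,0,0,0,0,-0.0125,0,0,0,0,0,-0.0125,0,0,0])

```text
clock: 5.35
eef_pos: [433.4, 208.2, 24.1]
eef_rot: [3.139, -0.001, 1.594]
wrist_force: [-1.7, -2.5, 11.3]
finger_gap: 10.7
finger_force: 40.0
```

Call:
jog_arm(plan=[0,0,0,0,0,0,0,0,0,0,0,0,0,0,0,0,0,0,0,0,0,0,0,0,0,0,0,0,0,0,0,0,0,0,0,0], claw=0.04)

```text
clock: 5.95
eef_pos: [432.5, 207.9, 22.9]
eef_rot: [-3.142, 0.0, 1.594]
wrist_force: [0.2, -1.3, 0.4]
finger_gap: 39.8
finger_force: 0.0
```

```bash
python3 - <<'E'
from h import *
p,d,c=shot('wrist'); np.savez('w3.npz',p=p,d=d,c=c)
P=dep(c,d);V,U=np.mgrid[:420,:560]
m=(U>262)&(U<300)&(V>130)&(V<310)&(P[...,2]>40)
for a in range(134,300,12):
    q=m&(V>=a)&(V<a+12)
    if q.sum()>5: print(a,np.round(np.median(P[q],0),1),np.round(np.percentile(P[q][:,2],95),1),q.sum()/12)
E
```

```text
134 [430.2 281.2  45.6] 46.9 10.833333333333334
146 [430.3 275.6  46.6] 48.2 17.166666666666668
158 [430.5 269.5  47. ] 48.3 19.0
170 [430.6 262.4  46.5] 48.1 22.5
182 [430.8 256.3  44.6] 47.8 34.833333333333336
194 [431.  249.5  44.6] 47.7 34.083333333333336
206 [431.2 243.   45.4] 48.0 30.416666666666668
218 [431.  236.3  47.3] 48.8 19.833333333333332
230 [431.2 229.1  47.3] 48.6 20.0
242 [431.6 221.7  46.9] 48.5 19.916666666666668
254 [431.8 214.2  47. ] 48.4 19.666666666666668
266 [432.  206.5  46.9] 48.4 18.916666666666668
278 [432.2 198.7  46.9] 48.3 18.666666666666668
290 [432.4 190.4  46.8] 48.1 19.0
```

The mandrel rests level in both blocks (top at about 47–48 mm) and is let go. Next I'll lift off and come at the head with a 45° tilt, pointing towards the tail.

Call:
jog_arm(plan=[0,0,0.05,0,0,0,0,0,0.1,0,0,0,0,-0.03,0.1,8,0,0,0,-0.06,0.1,16,0,0,0.002,-0.09,0.1,24,0.5,0,0.002,-0.115,0.1,32,0.7,0,0.002,-0.125,0.09,40,0.9,0,0.002,-0.125,0.08,45,1,0,0.002,-0.125,0.066,45,1,0,0.002,-0.125,0.066,45,1,0,0.002,-0.125,0.066,45,1,0,0.002,-0.125,0.066,45,1,0])

```text
clock: 7.2
eef_pos: [434.8, 83.6, 89.7]
eef_rot: [3.138, -0.784, 1.598]
wrist_force: [0.5, -0.1, 0.1]
finger_gap: 39.9
finger_force: 0.0
```

```bash
python3 - <<'E'
from h import *
s=manip.read_state();print(s['clock'],s['eef_pos'],s['joints'].round(2)); Rt=R.from_euler('xyz',s['eef_rot']).as_matrix();print(Rt.round(3))
p,d,c=shot('wrist'); np.savez('w4.npz',p=p,d=d,c=c)
P=dep(c,d);V,U=np.mgrid[:420,:560]
m=(P[...,2]>44)&(P[...,2]<60)&(abs(P[...,0]-434)<14)&(P[...,1]<155)&(P[...,1]>90)
print(m.sum())
for y in range(100,155,6):
    q=m&(P[...,1]>=y)&(P[...,1]<y+6)
    if q.sum()>5: print(y,q.sum(),np.round(np.median(P[q],0),1),np.round(np.percentile(P[q][:,2],95),1))
cv2.imwrite('pics/w4.png',cv2.resize(p[:,:,::-1],(800,600)))
E
```

```text
7.2 [434.81000161  83.58204992  89.74177948] [-0.32  0.37  1.96  0.77  1.25 -0.77]
[[-0.019  1.    -0.016]
 [ 0.708  0.025  0.706]
 [ 0.706  0.002 -0.708]]
662
112 90 [434.  115.6  47.3] 49.0
118 114 [434.6 120.8  47.8] 49.4
124 111 [433.7 126.9  48.2] 49.7
130 105 [433.5 133.1  48.2] 49.9
136 108 [433.5 139.   48.4] 50.0
142 86 [434.2 144.7  48.3] 49.8
148 42 [433.2 151.5  46. ] 48.2
154 6 [433.5 154.7  45.5] 46.4
```

Call:
jog_arm(plan=[0,0.025,-0.026,0,0,0,0,0.045,-0.047,0,0,0,0,0.055,-0.057,0,0,0,-0.0005,0.059,-0.061,0,0,0,-0.0005,0.059,-0.061,0,0,0])

```text
clock: 7.75
eef_pos: [434.1, 142.1, 28.3]
eef_rot: [3.14, -0.786, 1.596]
wrist_force: [0.7, 0.6, -0.1]
finger_gap: 40.2
finger_force: 0.0
```

Call:
jog_arm(plan=[0,0,0,0,0,0,0,0,0,0,0,0,0,0,0,0,0,0,0,0,0,0,0,0,0,0,0,0,0,0,0,0,0,0,0,0], claw=0, force=50)

```text
clock: 8.35
eef_pos: [434.6, 141.7, 28.2]
eef_rot: [3.139, -0.785, 1.595]
wrist_force: [2.7, -3.6, 4.1]
finger_gap: 15.0
finger_force: 50.0
```

Call:
jog_arm(plan=[0,0,0.03,0,0,0,0,0,0.07,0,0,0,0,0,0.11,0,0,0,0,0,0.15,0,0,0,0,0,0.18,0,0,0,0,0,0.18,0,0,0])

```text
clock: 8.95
eef_pos: [434.9, 141.8, 210.9]
eef_rot: [3.133, -0.784, 1.6]
wrist_force: [-0.0, 0.1, -2.3]
finger_gap: 14.9
finger_force: 50.0
```

```bash
python3 - <<'E'
from h import *
s=manip.read_state();print(s['clock'],s['eef_pos'],s['joints'].round(2),s['finger_gap'],s['finger_force'])
p,d,c=shot('wrist'); np.savez('w5.npz',p=p,d=d,c=c)
cv2.imwrite('pics/w5.png',cv2.resize(p[:,:,::-1],(800,600)))
# plan rotation
R0=R.from_euler('xyz',s['eef_rot']).as_matrix()
yaw=np.arctan2(R0[1,1],R0[0,1])
for az in (0,8):
    F=R.from_euler('z',90+az,degrees=True)*R.from_rotvec(-np.pi/2*R0[:,1]); v=F.as_rotvec(degrees=True)
    print(az,v.round(1),np.linalg.norm(v),(F.as_matrix()@R0).round(2))
# rack from top image: heads & hole
z=np.load('top0.npz');c=get_calibration('top');P=dep(c,z['d'])
q=(P[...,2]>180)&(P[...,1]<-60)&(P[...,1]>-200)&(abs(P[...,0]-530)<40)
k,l,st,ce=cv2.connectedComponentsWithStats(q.astype(np.uint8))
for i in range(1,k):
    if st[i,4]>8: print(st[i],ce[i],onz(c,*ce[i],190).round(1),np.median(P[l==i],0).round(1))
q=(P[...,2]>52)&(P[...,2]<66)&(P[...,1]<-10)&(P[...,1]>-200)&(abs(P[...,0]-525)<60)
print(cv2.minAreaRect(P[q][:,:2].astype(np.float32)),np.median(P[q],0))
E
```

```text
8.95 [434.85335552 141.79035632 210.94426975] [-0.2   0.14  1.9   0.78  1.38 -0.49] 14.875766326326003 49.99875605106354
0 [-67.6 -70.8  68.8] 119.5999541269355 [[-0.71 -0.02  0.71]
 [-0.01  1.    0.02]
 [-0.71  0.01 -0.71]]
8 [-63.4 -76.5  74.6] 124.30401721870146 [[-0.7  -0.16  0.7 ]
 [-0.11  0.99  0.12]
 [-0.71  0.01 -0.71]]
[412 190   8   8  52] [415.46153846 193.15384615] [ 537.6 -173.6  190. ] [ 537.6 -173.8  189.9]
[394 192   8   8  50] [397.36 195.72] [ 532.2 -134.8  190. ] [ 531.6 -134.9  189.9]
[375 195   8   8  47] [378.80851064 198.61702128] [526.1 -95.  190. ] [525.4 -95.7 189.6]
((529.8720092773438, -115.9213638305664), (50.26423645019531, 165.13694763183594), 8.423812866210938) [ 524.75622165 -102.25825741   60.19210166]
```

View pics/w5.png

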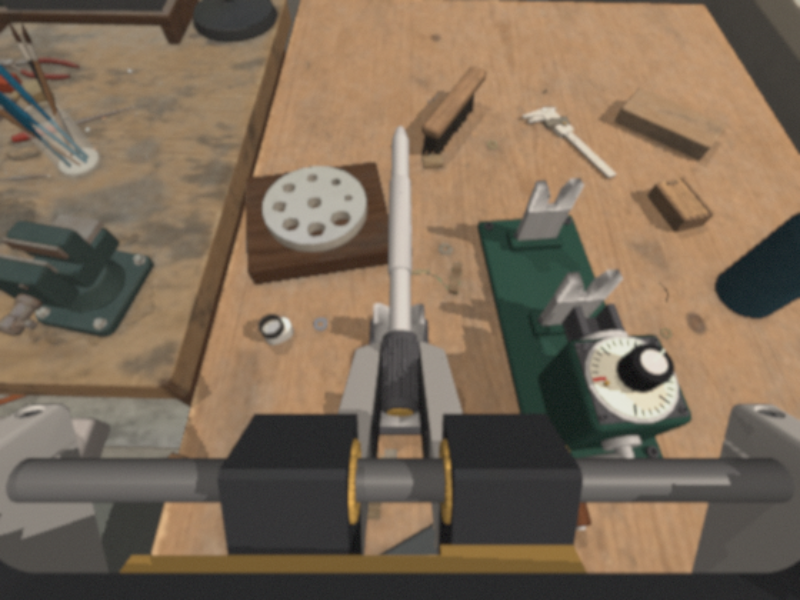

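The mandrel is firmly held by its knurled head and level, tip at (401,130). Now I'll rotate it tail down and stage it beside the rack.

Call:
jog_arm(plan=[0.0,0,0.02,-4.2,-5.1,5.0,0.0,0,0.05,-8.5,-10.2,9.9,0.0,0,0.08,-12.7,-15.3,14.9,0.01,-0.01,0.09,-16.9,-20.4,19.9,0.02,-0.02,0.09,-21.1,-25.5,24.9,0.03,-0.03,0.09,-25.4,-30.6,29.8,0.04,-0.05,0.09,-29.6,-35.7,34.8,0.05,-0.07,0.09,-33.8,-40.8,39.8,0.06,-0.085,0.09,-38.0,-45.9,44.8,0.07,-0.1,0.09,-42.3,-51.0,49.7,0.08,-0.11,0.09,-46.5,-56.1,54.7,0.09,-0.12,0.09,-50.7,-61.2,59.7,0.1,-0.13,0.09,-54.9,-66.3,64.7,0.1,-0.14,0.09,-59.2,-71.4,69.6,0.1,-0.14,0.09,-63.4,-76.5,74.6,0.1,-0.14,0.09,-63.4,-76.5,74.6,0.1,-0.14,0.09,-63.4,-76.5,74.6,0.1,-0.14,0.09,-63.4,-76.5,74.6,0.1,-0.14,0.09,-63.4,-76.5,74.6])

```text
clock: 10.9
eef_pos: [534.3, 2.1, 297.9]
eef_rot: [3.129, 0.783, -2.994]
wrist_force: [0.7, -0.5, -1.1]
finger_gap: 15.0
finger_force: 50.0
```

```bash
python3 - <<'E'
from h import *
s=manip.read_state();print(s['clock'],s['eef_pos'],s['joints'].round(2),s['finger_gap'],s['finger_force'])
print(R.from_euler('xyz',s['eef_rot']).as_matrix().round(3))
p,d,c=shot('wrist'); np.savez('w6.npz',p=p,d=d,c=c); print(c['origin'])
cv2.imwrite('pics/w6.png',cv2.resize(p[:,:,::-1],(800,600)))
E
```

```text
10.9 [534.32240554   2.10035288 297.91968272] [-0.19 -0.19  2.    0.44  0.62 -2.18] 15.014192636899903 50.000213384628296
[[-0.701 -0.156  0.696]
 [-0.104  0.988  0.116]
 [-0.706  0.009 -0.708]]
[352.82505728 -26.69602702 368.37152196]
```

View pics/w6.png

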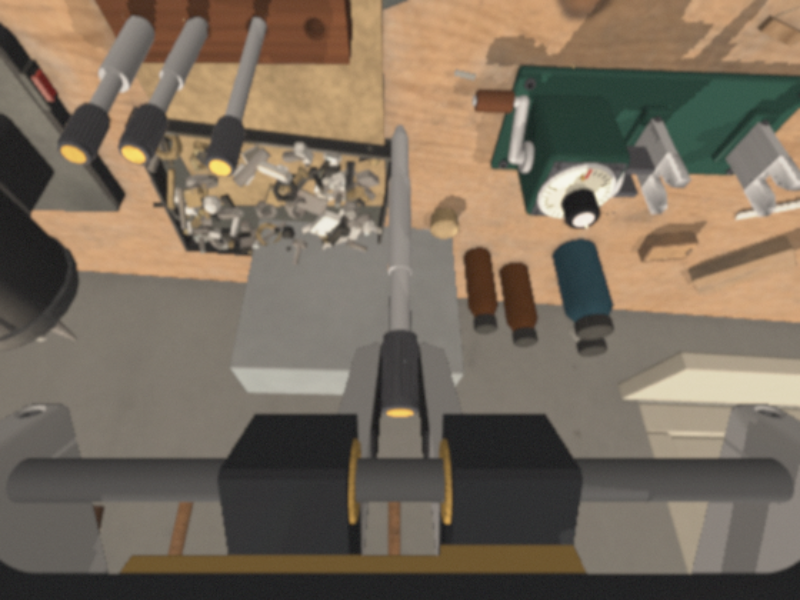

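The mandrel is vertical with its tip at (400,130). The rack is at the upper left with the empty hole at (315,28). I'll measure the hole against the tip in this same view.

```bash
python3 - <<'E'
from h import *
z=np.load('w6.npz',allow_pickle=True);c=z['c'].item();p=z['p'];d=z['d'];P=dep(c,d)
g=p.max(-1).astype(int); V,U=np.mgrid[:420,:560]
r=(U>208)&(U<235)&(V>6)&(V<34); print(np.median(g[r]))
q=r&(g<np.median(g[r])*0.6); k,l,st,ce=cv2.connectedComponentsWithStats(q.astype(np.uint8))
for i in range(1,k): print(st[i],ce[i],onz(c,*ce[i],60).round(1),onz(c,st[i,0]+st[i,2]/2-.5,st[i,1]+st[i,3]/2-.5,60).round(1))
print('rack z',np.nanmedian(P[r][:,2]))
# mandrel samples
dm=(U>262)&(U<298)&(V>85)&(V<285)&(d>0)&(d<330)
for a in range(86,285,14):
    q=dm&(V>=a)&(V<a+14)
    if q.sum()>4:
        print(a,q.sum()/14,U[q].mean().round(1),np.median(P[q],0).round(1),np.median(d[q]).round(0))
# axis by rays: for each row's centre, depth + radius
s=manip.read_state()
E
```

```text
113.0
[215  15   3   7  16] [215.9375  17.9375] [517.5 -62.   60. ] [517.5 -62.   60. ]
rack z 58.88403138981124
86 8.357142857142858 279.4 [ 5.132e+02 -1.000e-01  1.659e+02] 241.0
100 12.0 279.5 [ 5.132e+02 -1.000e-01  1.799e+02] 234.0
114 12.714285714285714 279.4 [ 5.132e+02 -4.000e-01  1.963e+02] 226.0
128 15.142857142857142 279.2 [513.3  -0.7 210.7] 219.0
142 15.857142857142858 279.5 [ 5.133e+02 -2.000e-01  2.238e+02] 213.0
156 15.928571428571429 279.5 [ 5.137e+02 -3.000e-01  2.372e+02] 207.0
170 16.0 279.5 [513.9  -0.6 249.2] 201.0
184 15.5 279.3 [514.7  -0.8 259.4] 196.0
198 14.0 279.4 [515.   -0.7 271.1] 191.0
212 15.571428571428571 279.3 [515.2  -0.9 281.4] 186.0
226 20.571428571428573 279.5 [513.4  -1.  292.8] 179.0
240 34.714285714285715 280.0 [513.3  -0.9 301.2] 175.0
254 34.714285714285715 280.0 [512.4  -0.9 310.7] 169.0
268 34.785714285714285 280.0 [512.6  -1.  319.5] 165.0
282 7.5 280.0 [513.1  -1.  323.5] 164.0
```

```bash
python3 - <<'E'
from h import *
z=np.load('w6.npz',allow_pickle=True);c=z['c'].item();p=z['p']
g=cv2.GaussianBlur(p[...,0],(3,3),0).astype(int)
print(g[8:32,208:234])
for t in (80,):
    q=np.zeros(g.shape,np.uint8); q[6:34,208:234]=g[6:34,208:234]<t
    k,l,st,ce=cv2.connectedComponentsWithStats(q)
    for i in range(1,k): print(st[i],ce[i],onz(c,*ce[i],60).round(1))
E
```

```text
[[113 113 113 113 113 113 113 113 112 112 113 113 112 112 113 113 112 112
  112 113 112 112 112 113 116 121]
 [116 115 116 116 115 115 116 116 115 115 115 114 114 114 114 115 114 114
  115 115 114 114 114 115 118 124]
 [118 118 118 119 118 118 117 117 116 115 114 114 114 115 116 116 116 117
  117 116 116 116 116 117 120 126]
 [120 120 120 120 120 119 117 114 111 109 108 107 108 110 114 116 117 118
  118 118 118 118 118 118 122 128]
 [121 121 122 121 120 118 113 108 102  97  95  94  95  99 105 110 114 117
  118 119 119 119 119 120 123 129]
 [122 122 122 122 119 114 106  97  90  84  81  81  83  87  93 100 107 114
  118 119 120 121 120 121 124 130]
 [123 123 123 121 116 108  96  85  77  73  72  74  77  80  84  90  99 108
  115 119 121 121 121 122 125 130]
 [122 122 121 119 111 100  87  75  69  69  70  73  76  78  80  84  92 101
  110 116 120 121 122 123 126 130]
 [120 120 119 115 106  93  79  69  67  68  71  74  77  79  80  82  86  93
  103 111 117 120 122 124 128 131]
 [117 117 115 110 100  87  75  67  66  68  72  76  78  79  81  82  83  87
   95 105 112 117 120 124 127 130]
 [114 114 
[... 886 characters left out ...]
6 113 107 100  93  90  88  89  90  91  93  95  99
  104 110 114 118 122 126 129 130]
 [119 119 118 118 118 118 117 114 109 103  99  97  96  96  97  98 101 105
  110 114 118 122 126 129 131 131]
 [118 119 118 118 118 118 117 116 114 111 108 105 104 104 105 105 108 111
  114 116 120 125 128 130 132 131]
 [116 117 117 117 116 116 116 116 116 114 112 111 110 110 111 111 112 114
  114 115 119 125 128 129 130 130]
 [114 114 114 114 114 114 114 114 114 114 113 112 112 112 113 112 113 114
  113 114 118 124 127 128 128 128]
 [113 113 112 113 113 113 113 113 113 113 113 113 113 113 113 112 113 113
  113 113 117 123 127 128 128 127]]
[214  14  12  11  91] [218.81318681  19.05494505] [518.1 -59.2  60. ]
```

Call:
jog_arm(plan=[0.0,-0.02,0,0,0,0,0.0,-0.038,-0.02,0,0,0,0.0,-0.038,-0.05,0,0,0,0.0,-0.038,-0.07,0,0,0,0.0,-0.038,-0.07,0,0,0,0.0,-0.038,-0.07,0,0,0])

```text
clock: 11.55
eef_pos: [534.4, -36.0, 228.7]
eef_rot: [3.131, 0.785, -2.992]
wrist_force: [-0.4, 0.2, -1.6]
finger_gap: 14.9
finger_force: 50.0
```

```bash
python3 - <<'E'
from h import *
s=manip.read_state();print(s['clock'],s['eef_pos'],s['joints'].round(2))
p,d,c=shot('wrist'); np.savez('w7.npz',p=p,d=d,c=c); print(c['origin'])
P=dep(c,d);V,U=np.mgrid[:420,:560]
dm=(U>262)&(U<298)&(V>80)&(V<235)&(d>0)&(d<260)
for a in range(80,235,20):
    q=dm&(V>=a)&(V<a+20)
    if q.sum()>4: print(a,q.sum()/20,U[q].mean().round(1),np.median(P[q],0).round(1))
A=att(c); pr=lambda X:(lambda t:(c['cx']+c['fx']*t[0]/t[2],c['cy']+c['fy']*t[1]/t[2]))(A.T@(np.array(X)-c['origin']))
u,v=map(int,pr((519,-58.3,60)));print(u,v)
cv2.imwrite('pics/w7.png',cv2.resize(p[0:180,160:400,::-1],None,fx=3.3,fy=3.3,interpolation=cv2.INTER_CUBIC))
E
```

```text
11.55 [534.40067998 -36.01323537 228.66066801] [-0.3  -0.09  2.09  0.69  0.52 -2.52]
[352.84878718 -64.90397187 298.9291941 ]
80 5.85 279.5 [513.5 -38.3  96.9]
100 11.9 279.5 [513.6 -38.5 114.5]
120 14.45 279.2 [513.3 -38.8 136.9]
140 16.0 279.5 [513.6 -38.7 155.8]
160 16.0 279.5 [513.9 -38.7 173.8]
180 15.35 279.4 [514.8 -38.9 189.3]
200 14.8 279.3 [515.4 -39.  205.6]
220 12.85 279.5 [515.  -38.9 218.4]
256 68
```

View pics/w7.png

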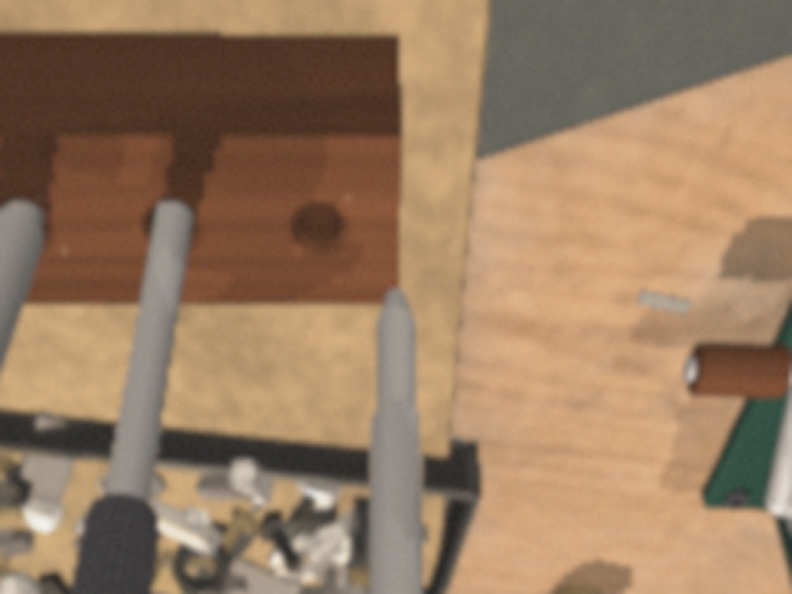

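The empty hole is at crop (318,226), which puts it at (519,-58.3), as predicted. The tip at crop (399,290) is about 21 mm to its +y side. Joint 6 is near its limit, so I'll yaw back 22° while aligning.

Call:
jog_arm(plan=[0,-0.002,0,0,0,-7,-0.001,-0.01,0,0,0,-14,-0.002,-0.02,0,0,-1,-22,-0.002,-0.027,0,0,-1,-22,-0.002,-0.027,0,0,-1,-22,-0.002,-0.027,0,0,-1,-22])

```text
clock: 12.2
eef_pos: [532.6, -62.8, 229.6]
eef_rot: [3.129, 0.804, 2.904]
wrist_force: [0.4, -0.3, -1.1]
finger_gap: 15.2
finger_force: 50.0
```

```bash
python3 - <<'E'
from h import *
s=manip.read_state();print(s['clock'],s['eef_pos'],s['joints'].round(2))
p,d,c=shot('wrist'); np.savez('w8.npz',p=p,d=d,c=c); print(c['origin'])
P=dep(c,d);V,U=np.mgrid[:420,:560]
dm=(U>262)&(U<298)&(V>70)&(V<235)&(d>0)&(d<260)
for a in range(76,235,20):
    q=dm&(V>=a)&(V<a+20)
    if q.sum()>4: print(a,q.sum()/20,U[q].mean().round(1),np.median(P[q],0).round(1))
A=att(c); pr=lambda X:(lambda t:(c['cx']+c['fx']*t[0]/t[2],c['cy']+c['fy']*t[1]/t[2]))(A.T@(np.array(X)-c['origin']))
print('hole pred',pr((519,-58.3,60)))
cv2.imwrite('pics/w8.png',cv2.resize(p[0:150,180:380,::-1],None,fx=4,fy=4,interpolation=cv2.INTER_CUBIC))
E
```

```text
12.2 [532.5822631  -62.83189116 229.57312773] [-0.17 -0.11  2.12 -0.12  0.33 -1.41]
[351.94262695 -21.55916424 296.17211516]
76 3.5 279.6 [515.1 -57.7  94.3]
96 11.95 279.5 [514.5 -57.6 110.4]
116 13.7 279.6 [513.8 -57.6 133.9]
136 15.9 279.5 [513.6 -57.7 152.5]
156 16.0 279.5 [513.4 -57.9 170.8]
176 15.55 279.5 [513.9 -58.2 187.6]
196 14.4 279.4 [514.1 -58.6 203.2]
216 16.1 279.5 [513.6 -58.3 217.5]
hole pred (np.float64(279.7135017349262), np.float64(69.55949177306942))
```

View pics/w8.png

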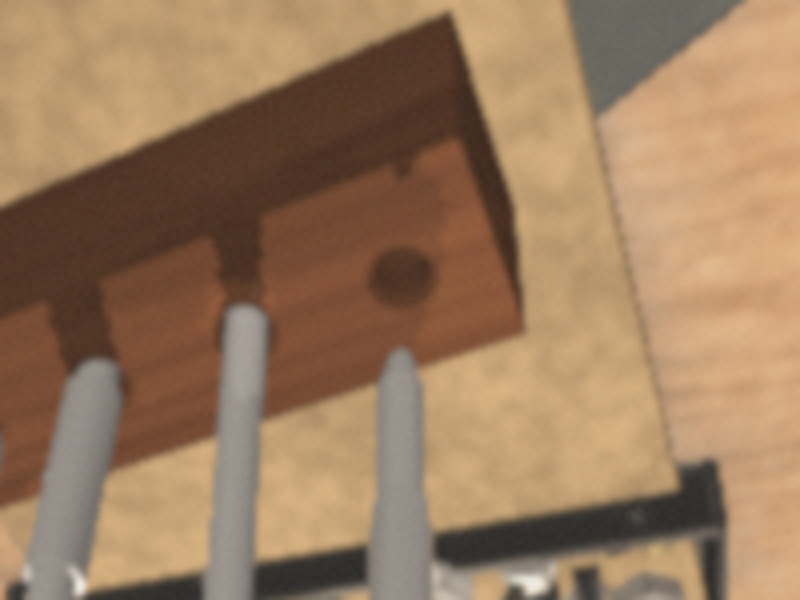

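The tip (402,350) and hole (402,277) line up, and the tip axis is at about (519,-58.5). I'll lower it.

Call:
jog_arm(plan=[0,0,-0.015,0,0,0,0,0,-0.03,0,0,0,0,0,-0.04,0,0,0,0,0,-0.045,0,0,0,0,0,-0.05,0,0,0,0,0,-0.05,0,0,0])

```text
clock: 12.85
eef_pos: [532.0, -63.1, 177.7]
eef_rot: [3.131, 0.801, 2.907]
wrist_force: [0.9, -0.4, -0.4]
finger_gap: 15.2
finger_force: 50.0
```

Call:
jog_arm(plan=[0,0,-0.008,0,0,0,0,0,-0.014,0,0,0,0,0,-0.018,0,0,0,0,0,-0.018,0,0,0])

```text
clock: 13.25
eef_pos: [534.2, -63.3, 162.7]
eef_rot: [3.129, 0.809, 2.907]
wrist_force: [-1.3, -0.3, 16.0]
finger_gap: 14.9
finger_force: 50.0
```

Call:
jog_arm(plan=[0,0,0.002,0,0,0,0,0,0.002,0,0,0,0,0,0.002,0,0,0,0,0,0.002,0,0,0,0,0,0.002,0,0,0], claw=0.027)

```text
clock: 13.75
eef_pos: [531.9, -63.0, 161.7]
eef_rot: [3.13, 0.801, 2.907]
wrist_force: [-0.7, 0.3, 0.7]
finger_gap: 27.2
finger_force: 0.0
```

Call:
jog_arm(plan=[-0.014,0.003,0.014,0,0,0,-0.035,0.008,0.035,0,0,0,-0.06,0.015,0.06,0,0,0,-0.084,0.02,0.083,0,0,0,-0.084,0.02,0.11,0,0,0,-0.084,0.02,0.11,0,0,0])

```text
clock: 14.35
eef_pos: [448.7, -43.1, 275.9]
eef_rot: [3.129, 0.808, 2.906]
wrist_force: [0.8, -0.7, 0.3]
finger_gap: 26.9
finger_force: 0.0
```

```bash
python3 - <<'E'
from h import *
s=manip.read_state();print(s['clock'],s['eef_pos'],s['joints'].round(2),s['finger_gap'],s['eef_rot'])
Rt=R.from_euler('xyz',s['eef_rot']).as_matrix()
# target: tool down, yaw = 96.5deg
for y in (96.5,160):
    F=R.from_euler('xyz',[np.pi,0,np.radians(y)])
    print(y,(F*R.from_matrix(Rt).inv()).as_rotvec(degrees=True).round(1))
p,d,c=shot('top'); P=dep(c,d)
q=(P[...,2]>170)&(P[...,2]<196)&(P[...,1]<-20)&(P[...,1]>-200)&(abs(P[...,0]-530)<40)
k,l,st,ce=cv2.connectedComponentsWithStats(q.astype(np.uint8))
for i in range(1,k):
    if st[i,4]>8: print(st[i],onz(c,*ce[i],190).round(1),np.median(P[l==i],0).round(1))
p,d,c=shot('wrist'); P=dep(c,d)
q=(P[...,2]>60)&(P[...,2]<200)&(np.hypot(P[...,0]-519,P[...,1]+58)<25)
for z in range(60,200,15):
    w=P[q&(P[...,2]>=z)&(P[...,2]<z+15)]
    if len(w)>5: print(z,len(w),np.median(w,0).round(1),w[:,2].max().round(1))
E
```

```text
14.35 [448.66384215 -43.07496633 275.91601205] [-0.15 -0.41  2.22 -0.11  0.52 -1.42] 26.860539636702907 [3.12943003 0.80825111 2.90642213]
96.5 [ 36.4  33.1 -66.3]
160 [12.7 44.6 -6.4]
[409 191  10   9  63] [ 533.2 -168.8  190. ] [ 533.7 -169.2  188.6]
[375 193   9   8  59] [530.8 -94.9 190. ] [531.3 -95.4 189.1]
[355 195   9   8  56] [526.7 -52.7 190. ] [527.2 -52.5 189.1]
[394 194  10   8  61] [ 528.3 -137.4  190. ] [ 528.8 -137.9  189.4]
60 153 [515.3 -57.6  60.9] 74.7
75 90 [516.  -56.7  82.4] 90.0
90 103 [516.5 -56.9  97.6] 105.0
105 104 [517.3 -55.9 112.9] 119.8
120 105 [518.8 -55.7 127. ] 134.9
135 101 [519.4 -55.7 143.2] 149.8
150 126 [518.3 -54.9 159.9] 164.8
165 196 [518.2 -54.5 172.7] 179.9
180 199 [520.2 -55.  187.3] 190.2
```

The mandrel stands in the hole with its head top at 190 mm (tip about 40 mm deep), leaning about 2°. Next is the knob.

Call:
jog_arm(plan=[0.01,0.04,0.03,2,7,-1,0.03,0.08,0.03,4,14,-2,0.06,0.11,0.03,6,21,-3,0.08,0.14,0.03,8,28,-4,0.1,0.16,0.03,10,35,-5,0.12,0.18,0.03,12,42,-6,0.13,0.2,0.03,12.7,44.6,-6.4,0.13,0.2,0.03,12.7,44.6,-6.4,0.13,0.2,0.03,12.7,44.6,-6.4], claw=0.06)

```text
clock: 15.35
eef_pos: [578.1, 156.7, 299.6]
eef_rot: [-3.139, -0.009, 2.794]
wrist_force: [0.4, -0.4, 1.0]
finger_gap: 60.0
finger_force: 0.0
```

```bash
python3 - <<'E'
from h import *
s=manip.read_state();print(s['clock'],s['eef_pos'],s['joints'].round(2),s['finger_gap'],s['eef_rot'])
p,d,c=shot('wrist'); P=dep(c,d)
q=(P[...,2]>123)&(P[...,2]<140)&(np.hypot(P[...,0]-603,P[...,1]-177)<30)
print(q.sum(), cv2.minEnclosingCircle(P[q][:,:2].astype(np.float32)), np.median(P[q],0))
q=(P[...,2]>98)&(P[...,2]<104)&(np.hypot(P[...,0]-603,P[...,1]-177)<50)
print(q.sum(), cv2.minAreaRect(P[q][:,:2].astype(np.float32)))
E
```

```text
15.35 [578.10664126 156.70925056 299.63459116] [ 0.2   0.37  1.21  0.    1.57 -1.02] 60.02156298102342 [-3.13904586 -0.00873082  2.79384107]
417 ((603.4117431640625, 176.40744018554688), 14.693249702453613) [602.0159291  176.41511686 130.16111206]
1498 ((602.7876586914062, 176.28883361816406), (66.1162109375, 66.0943832397461), 6.782419204711914)
```

Call:
jog_arm(plan=[0.01,0.01,0,0,0,-8,0.0255,0.02,0,0,0,-16,0.0255,0.02,0,0,0,-24,0.0255,0.02,-0.02,0,0,-32,0.0255,0.02,-0.04,0,0,-40,0.0255,0.02,-0.06,0,0,-48,0.0255,0.02,-0.08,0,0,-56,0.0255,0.02,-0.1,0,0,-64,0.0255,0.02,-0.1,0,0,-72,0.0255,0.02,-0.1,0,0,-80,0.0255,0.02,-0.1,0,0,-88,0.0255,0.02,-0.1,0,0,-96,0.0255,0.02,-0.1,0,0,-104,0.0255,0.02,-0.1,0,0,-112,0.0255,0.02,-0.1,0,0,-120,0.0255,0.02,-0.1,0,0,-128,0.0255,0.02,-0.13,0,0,-136,0.0255,0.02,-0.16,0,0,-140,0.0255,0.02,-0.18,0,0,-140,0.0255,0.02,-0.187,0,0,-140])

```text
clock: 17.4
eef_pos: [602.3, 176.1, 113.3]
eef_rot: [-3.141, -0.005, 0.35]
wrist_force: [-0.2, 0.0, 0.8]
finger_gap: 60.1
finger_force: 0.0
```

Call:
jog_arm(plan=[0,0,0,0,0,0,0,0,0,0,0,0,0,0,0,0,0,0,0,0,0,0,0,0,0,0,0,0,0,0,0,0,0,0,0,0], claw=0, force=20)

```text
clock: 18.0
eef_pos: [604.2, 176.0, 115.9]
eef_rot: [3.141, -0.008, 0.35]
wrist_force: [1.8, -5.8, 3.1]
finger_gap: 27.4
finger_force: 20.0
```

Call:
jog_arm(plan=[0,0,0,0,0,8,0,0,0,0,0,16,0,0,0,0,0,24,0,0,0,0,0,32,0,0,0,0,0,40,0,0,0,0,0,48,0,0,0,0,0,56,0,0,0,0,0,64,0,0,0,0,0,72,0,0,0,0,0,80,0,0,0,0,0,88,0,0,0,0,0,96,0,0,0,0,0,104,0,0,0,0,0,112,0,0,0,0,0,120,0,0,0,0,0,128,0,0,0,0,0,136,0,0,0,0,0,136])

```text
clock: 19.8
eef_pos: [606.1, 175.9, 116.0]
eef_rot: [3.14, -0.001, 2.728]
wrist_force: [16.4, -5.0, -3.7]
finger_gap: 27.2
finger_force: 20.0
```

```bash
python3 - <<'E'
from h import *
s=manip.read_state();print(s['clock'],s['eef_pos'],s['joints'].round(2),s['finger_gap'],s['eef_rot'],s['wrist_force'],s['moment'])
E
```

```text
19.8 [606.0928712  175.92657342 115.99773269] [ 0.22  0.56  1.37  0.    1.21 -0.93] 27.157263989072593 [ 3.14003369e+00 -5.12133670e-04  2.72832889e+00] [16.42355221 -5.01888804 -3.7200683 ] [-1.07025887 -3.18487566  0.01114216]
```

Call:
jog_arm(plan=[0.002,0,0,0,0,4,0.002,0,0,0,0,8,0.002,0,0,0,0,12,0.002,0,0,0,0,16,0.002,0,0,0,0,20,0.002,0,0,0,0,20])

```text
clock: 20.4
eef_pos: [605.6, 176.4, 115.7]
eef_rot: [-3.14, -0.007, 3.075]
wrist_force: [-3.1, -4.8, 4.5]
finger_gap: 27.4
finger_force: 20.0
```

```bash
python3 - <<'E'
from h import *
s=manip.read_state();print(s['clock'],s['eef_pos'],s['joints'].round(2),s['finger_gap'],s['eef_rot'],s['wrist_force'],s['moment'])
E
```

```text
20.4 [605.59141722 176.38261624 115.68870867] [ 0.23  0.56  1.36  0.    1.22 -1.28] 27.36326544722953 [-3.14031547 -0.00670893  3.07463969] [-3.05016711 -4.82584969  4.45420186] [-0.81810867  0.63546045 -0.23250244]
```

The moment rose to −0.23 N·m, so the pointer is against its stop. I'll release, retract and check.

Call:
jog_arm(plan=[0,0,0,0,0,0,0,0,0,0,0,0,0,0,0,0,0,0,0,0,0,0,0,0,0,0,0.04,0,0,0,0,0,0.08,0,0,0,-0.03,0,0.12,0,0,0,-0.07,0,0.15,0,0,0,-0.11,0,0.15,0,0,0,-0.11,0,0.15,0,0,0], claw=0.06)

```text
clock: 21.4
eef_pos: [492.5, 177.2, 266.2]
eef_rot: [3.141, -0.006, 3.074]
wrist_force: [-0.3, 0.3, -0.2]
finger_gap: 60.0
finger_force: 0.0
```

```bash
python3 - <<'E'
from h import *
p,d,c=shot('wrist')
A=att(c); t=A.T@(np.array([604,176.4,105])-c['origin']); u,v=int(c['cx']+c['fx']*t[0]/t[2]),int(c['cy']+c['fy']*t[1]/t[2]); print(u,v)
print('zero dir px', [(c['cx']+c['fx']*t[0]/t[2],c['cy']+c['fy']*t[1]/t[2]) for t in [A.T@(np.array([604-28*.9936,176.4-28*.113,104])-c['origin'])]])
w=p[max(0,v-50):v+50,max(0,u-65):u+65,::-1]
cv2.imwrite('pics/k.png',cv2.resize(w,None,fx=5.5,fy=5.5,interpolation=cv2.INTER_CUBIC))
s=manip.read_state();print(s['clock'],s['finger_gap'])
p,d,c=shot('top'); P=dep(c,d)
q=(P[...,2]>170)&(P[...,2]<196)&(P[...,1]<-20)&(P[...,1]>-200)&(abs(P[...,0]-530)<40)
k,l,st,ce=cv2.connectedComponentsWithStats(q.astype(np.uint8))
for i in range(1,k):
    if st[i,4]>8: print(st[i],onz(c,*ce[i],190).round(1))
E
```

```text
284 282
zero dir px [(np.float64(281.00635939457226), np.float64(262.8799225398393))]
21.45 59.86302802202059
[409 191  10   9  61] [ 533.1 -169.   190. ]
[374 193  10   8  61] [530.7 -94.6 190. ]
[355 195   9   8  57] [526.7 -52.5 190. ]
[394 194  10   8  62] [ 528.6 -137.3  190. ]
```

View pics/k.png

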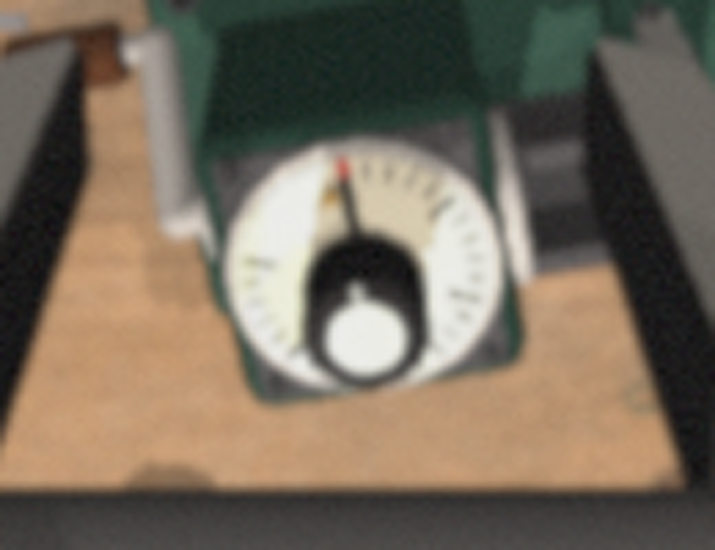

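The pointer (350,205) lies on the red mark (342,168), right beside the brass pin (330,195). The mandrel is still standing, so I'm handing in.

```bash
python3 -c "
from h import *
print(manip.sign_off())"
```

```text
the job is handed in; nothing more can be done
None
```

The job is handed in at about 21.5 s on the clock: the mandrel rested in the V-blocks, was let go and retaken by its head, and now stands tail down in the rack's empty hole, and the counter pointer is home on its zero stop. The other rack mandrels' heads shifted about 5–7 mm but all three still stand, and I did not go near the coil; sign-off returned no score.

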